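# Dig the spanner out of the offcuts bin

## Robot

A 6-joint arm with a two-finger parallel gripper is mounted at the origin on the work surface. World frame = base frame: x ahead of the robot, y to its left, z up, the work surface at z = 0. Lengths are in m, angles in degrees, forces in N, time in s.
With the tool pointing down it reaches from about 0.35 to 0.875 m from the base axis. Payload 4.2 kg.
Tool frame: the origin (TCP) lies on the centre line of the jaws, within the pads' length; the fingertips stand 19 mm ahead of it and the grasp point (between the pads) is the TCP; x points along the fingers, y is the direction in which the jaws open and shut, and the axes are right-handed (so a half turn about x gives the same grasp; the last joint's range is limited). The gripper opens to 87 mm and grips with 3 to 60 N. Pads are 19 mm wide; open, the fingers measure 117 mm over their backs; the gripper's body (75 mm by 190 mm) begins 51 mm behind the grasp point.
Start: joints at [-56.688, 22.042, 0.453, 0, -68.411, -14.817], TCP at [0.198, -0.593, 0.242] pointing down, gripper open.
Joint ranges: [-179.83, 179.83], [-69.29, 118.12], [-61.27, 80.66], [-181.25, 117.63], [-171.15, -9.14], [-177.46, 177.46]. Speed limits (degrees/s): [159.86, 159.86, 180, 180, 180, 180].

## Interface

Orientations are given as a 3x3 rotation matrix whose columns are the frame's x, y, z axes.
In Python, from station import r, viewer, job, spotter gives the robot as it stands.
- The arm moves only by the tool play_rows, never from a script. Its argument "commands" is a list of rows, each an object of numbers: "fingers": the gripper command: -1 is fully open, 1 is shut, values between are in proportion; "tx", "ty", "tz": the shift along the tool's x, y, z normalised to -1 to 1, where 1 is 750 mm; "ax", "ay", "az": the turn, a rotation vector about the tool's x, y, z normalised to -1 to 1, where 1 is pi rad. In form: [{"fingers": .., "tx": .., "ty": .., "tz": .., "ax": .., "ay": .., "az": ..}, ...]. A call has 1 to 5 rows; each row is the pose to reach, as a shift and turn from the pose commanded when the call began, along the tool's axes at that moment, turning the shorter way round; what a row does not reach only later rows make up. A row lasts 1/12 s, in which the tool goes at most 41.7 mm and 7.16 degrees, less where a joint would pass 70% of its speed; a pose out of reach is approached as far as the arm can. A call with a number of a shift or a turn outside -1 to 1 is refused whole. A call with a gripper value outside its range is refused whole. The fingers move at their own pace and stop on an object; the grip force is fixed at half the most. Time passes only in rows, so rows that repeat a pose let the fingers close. It gives the time, the measured TCP pose, the force and the opening at its end, in the units of the state.
- r.sense(): the state, without advancing time (a new reading comes with each control period).
- viewer.capture(name): name is "scene" or "side" or "wrist"; returns a dict with "image" (420x560x3 uint8, red, green, blue), "fx", "fy", "cx", "cy" (pixels), "R" (3x3) and "t" (3): a world point X has camera coordinates R X + t; the wrist camera has in their place "mount" (4x4, takes a point from camera to tool coordinates, whose origin is the TCP and whose axes are the tool frame's). Camera axes: x right, y down, z forward; pixel columns grow to the right and rows downward; lengths in m; the calibration is good to about 2 mm. A picture is of the moment at which its call begins: read the wrist's pose just before it. There is no depth.
- job.finish_job(): hands the job in, once; it reports no verdict.
Trained networks look in a picture, given as the dict that the camera call returned (one of the last four; its "shot" number tells which), for a name from the list of things; names that differ only in an ending like _2 or _b are one class to them, and where a whole thing is asked for, a point or a joint stands for the part that bears it (a point fixed in the world has none). Each returns a list of dicts, best first, with "score" (0 to 1); they miss things now and then, are a little off and sometimes report something else, mostly with a low value. They report only what shows in the picture. A call takes as long as a camera call. They do not tell look-alikes from the thing itself.
- spotter.find_in(name, picture): "uv" ([column, row] in pixels, amid what is visible of it).
- spotter.silhouettes(name, picture): "region" (420x560 bool, what is visible of it) and "uv" ([column, row] in pixels, amid what is visible of it).
The state is a dict: "time_s": time; "joints": joint angles; "joint_velocities": joint speeds; "effort": joint torques, N m; "tcp_pos": TCP position; "ee_rot": TCP orientation; "wrist_force": force on the tool from outside, world axes, zero at the start; "moment": the same for the moment, N m; "gripper_width": opening from 0.0 (shut) to 1.0 (fully open).
Only numpy, scipy, OpenCV 4.12 (cv2) and the standard library are available. Lean on these libraries where they do the work, as an engineer would, in place of code of your own. Each camera call takes 0.05 s, during which the arm holds its last target. There are 200 camera calls.

## Task

In the purple offcuts bin a steel spanner lies buried under one of the two wooden offcuts. Lift that offcut off and lay it flat on the bin floor, in the free middle of the bin, then lift the spanner out and lay it near the middle of the black rubber mat, lengthways along the mat. Set both down rather than dropping them.

Things in the scene. Friction and masses are not known exactly. Their poses are not given: they have to be found in the camera images.
- bin: Shallow open purple plastic bin, fixed, 270 (x) by 410 (y) by 60 mm high, walls and floor 5 mm thick. Origin: centre of its underside. 105 to 125 mm from the centre towards either end of its long side (y) lies an offcut on top of a steel piece: at one end the spanner, at the other a plain steel strip with square ends (not wanted). Which end is which changes. The middle is free.
- offcut: The softwood offcut that lies on the spanner: a plain board 120 (its x) by 50 (its y) by 18 mm thick, 60 g. Origin: centre of its underside, at the start 10 mm above the bin's floor. It rests loosely, lengthwise along the spanner and centred on it; the spanner's jaws stick out at both its ends. A like offcut lies on the steel strip.
- spanner: Double open-ended steel spanner lying flat on the bin's floor, 172 mm long (its x), 10 mm thick, 200 g. The shank between the heads is 98 mm long and 20 mm wide (its y); the heads are 34 mm wide with open U jaws. Origin: middle of its length and width, on its underside. Both its ends are alike.
- mat: Black rubber mat fixed on the bench to the left (+y) of the bin, 260 (its x) by 140 (its y) by 4 mm thick. Origin: centre of its underside, 4 mm below its top.
Mind the look-alikes: they are no part of the job. Leave any orange, red or yellow look-alike of the offcut alone.

How it is judged:
By the outcome, as a careful person would: the job done as asked, in the order asked, and still so for the second after the job is handed in, with the robot touching nothing.
It also fails if it takes over 48 s, if anything falls off the work surface, if the arm or the gripper's body presses on something with over 40 N, if the wrist force passes 120 N, or if a joint passes its speed limit or range.

## Working session

There is one attempt and no reset: what is moved stays moved. The work goes in short steps, Python scripts to look and compute and a tool call to move; the robot and the scene stay as the last step left them, time stands still between calls to the robot, and variables do not carry over. Pictures are saved under pics/ and viewed, about 8 in all and at most 12, crops included, and the job is handed in when it is done.

Besides the shell and the picture viewer there is one more tool, called after "Emit:" as name(argument=value, ...), one argument or row to a line, values as JSON. play_rows: Moves the arm, as the interface text tells. Its arguments: {"type":"object","properties":{"commands":{"type":"array"}},"required":["commands"]}

```bash
ls; mkdir -p pics
python3 - <<'E'
from station import r, viewer, spotter
import cv2,numpy as np
s=r.sense(); print({k:np.round(v,3).tolist() for k,v in s.items()})
ims=[]
for n in ["scene","side"]:
    p=viewer.capture(n); cv2.imwrite(f"pics/{n}0.png",p["image"][:,:,::-1])
    print(n,p["fx"],p["cx"],p["cy"],np.round(p["R"],3).tolist(),np.round(p["t"],3).tolist())
    for k in ["bin","offcut","spanner","mat"]:
        print(k,[(np.round(d["uv"]).tolist(),round(d["score"],2)) for d in spotter.find_in(k,p)])
E
```

```text
pics
{'time_s': 0.0, 'joints': [-56.688, 22.091, 0.381, -0.03, -68.41, -14.816], 'joint_velocities': [-0.019, 0.025, 0.02, -0.03, -0.095, -0.069], 'effort': [0.001, -39.066, 18.741, 4.22, 0.011, -0.0], 'tcp_pos': [0.198, -0.592, 0.24], 'ee_rot': [[-0.001, -0.317, 0.948], [0.002, 0.948, 0.317], [-1.0, 0.002, -0.0]], 'wrist_force': [0.132, -1.034, 0.71], 'moment': [-0.041, -0.015, 0.022], 'gripper_width': 0.998}
scene 474.6928892977052 285.8193888556466 203.35380962321622 [[-0.879, 0.475, -0.025], [0.275, 0.464, -0.842], [-0.389, -0.747, -0.539]] [0.576, -0.117, 1.318]
bin [([336.0, 196.0], 0.92)]
offcut [([202.0, 213.0], 0.88), ([306.0, 173.0], 0.86), ([221.0, 161.0], 0.71), ([279.0, 143.0], 0.62)]
spanner []
mat [([418.0, 286.0], 0.83)]
side 449.4751445005647 272.46616019211507 204.20797350511992 [[0.999, -0.049, 0.018], [-0.02, -0.681, -0.732], [0.048, 0.731, -0.681]] [-0.628, 0.037, 1.047]
bin [([218.0, 233.0], 0.7)]
offcut [([219.0, 265.0], 0.83), ([355.0, 256.0], 0.72), ([293.0, 362.0], 0.63), ([188.0, 366.0], 0.58)]
spanner [([185.0, 273.0], 0.52)]
mat [([225.0, 145.0], 0.79)]
```

```bash
python3 -c "
import cv2,numpy as np
a=cv2.imread('pics/scene0.png');b=cv2.imread('pics/side0.png')
b2=cv2.resize(b[80:400,80:420],None,fx=1.25,fy=1.25); a2=cv2.resize(a[60:380,150:510],None,fx=1.0,fy=1.0)
h=max(a2.shape[0],b2.shape[0]); z=lambda i:cv2.copyMakeBorder(i,0,h-i.shape[0],0,0,cv2.BORDER_CONSTANT)
o=np.hstack([z(a2),z(b2)]);print(o.shape);cv2.imwrite('pics/both0.png',o)"
```

```text
(400, 785, 3)
```

View pics/both0.png

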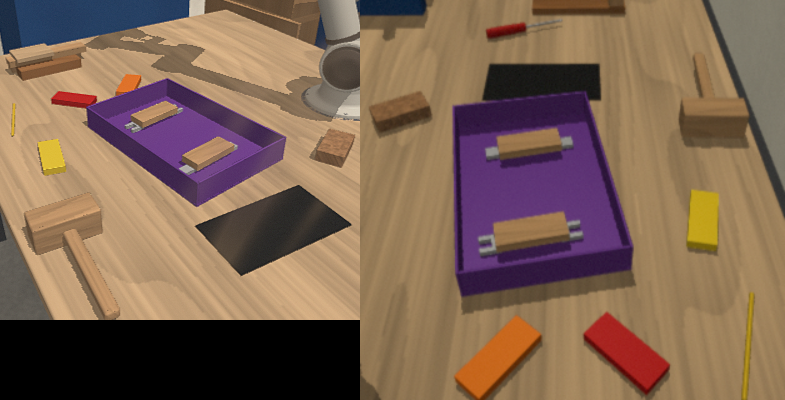

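The picture shows two wooden offcuts in the purple bin. One is at side px (219,265) / scene px (306,173), and open U jaws stick out at both its ends. The other is at side about (215,195) / scene (358,213), with square plain strip ends. The jaws fit the spanner, so the −y end is the one meant; the orange, red and yellow blocks are look-alikes. I'll confirm with one enlarged crop and triangulate.

```bash
cat > h.py <<'E'
import numpy as np, cv2
from scipy.optimize import least_squares
from station import r, viewer, spotter
def cap(n):
    s=r.sense(); p=dict(viewer.capture(n)) if False else viewer.capture(n)
    if n=="wrist":
        T=np.eye(4);T[:3,:3]=s["ee_rot"];T[:3,3]=s["tcp_pos"];C=np.linalg.inv(T@np.array(p["mount"]))
        R,t=C[:3,:3],C[:3,3]
    else: R,t=np.array(p["R"]),np.array(p["t"])
    return p,(p["fx"],p["fy"],p["cx"],p["cy"],R,t)
def proj(c,X):
    q=np.atleast_2d(X)@c[4].T+c[5]; return np.c_[c[0]*q[:,0]/q[:,2]+c[2],c[1]*q[:,1]/q[:,2]+c[3]]
def ray(c,uv,z):
    d=c[4].T@np.array([(uv[0]-c[2])/c[0],(uv[1]-c[3])/c[1],1]);o=-c[4].T@c[5]
    return o+d*(z-o[2])/d[2]
def tri(obs,x0=(.5,0,.03)):
    s=least_squares(lambda X:np.concatenate([proj(c,X)[0]-uv for c,uv in obs]),x0);return s.x,np.abs(s.fun).max()
def save(p,f): cv2.imwrite(f,p["image"][:,:,::-1])
E
python3 - <<'E'
from h import *
a,ca=cap("scene");b,cb=cap("side")
print("offcut",tri([(ca,(306,173)),(cb,(219,265))]))
for k in ["mat","bin"]:
    ua=spotter.find_in(k,a)[0]["uv"];ub=spotter.find_in(k,b)[0]["uv"];print(k,tri([(ca,ua),(cb,ub)]))
print([ (np.round(ray(ca,d["uv"],.037),3)) for d in spotter.find_in("offcut",a)])
for z,k in ((.004,"mat"),):
    for p,c in ((a,ca),(b,cb)):
        m=spotter.silhouettes(k,p)[0]["region"].astype(np.uint8)
        q=cv2.boxPoints(cv2.minAreaRect(cv2.findNonZero(m)));h=max(cv2.findContours(m,0,2)[0],key=cv2.contourArea)
        e=cv2.approxPolyDP(cv2.convexHull(h),4,True)[:,0]
        print(k,np.round([ray(c,u,z)[:2] for u in e],3).tolist())
cv2.imwrite("pics/crop1.png",np.hstack([cv2.resize(p["image"][v:v+80,u:u+100,::-1],None,fx=4,fy=4,interpolation=cv2.INTER_CUBIC) for p,u,v in((a,256,135),(b,165,225))]))
E
```

```text
offcut (array([ 0.50687881, -0.17002434,  0.02441018]), np.float64(1.6006844927384805))
mat (array([ 0.5102784 ,  0.28449178, -0.00323015]), np.float64(4.917492635763182))Traceback (most recent call last):
  File "<stdin>", line 5, in <module>
IndexError: list index out of range
```

Run:
```python
from h import *
a,ca=cap("scene");b,cb=cap("side")
cv2.imwrite("pics/crop1.png",np.hstack([cv2.resize(p["image"][v:v+80,u:u+100,::-1],None,fx=4,fy=4,interpolation=cv2.INTER_CUBIC) for p,u,v in((a,256,135),(b,165,225))]))
for k,z in (("mat",.004),("bin",.06)):
    for p,c in ((a,ca),(b,cb)):
        d=spotter.silhouettes(k,p)
        if not d: print("none",k);continue
        m=d[0]["region"].astype(np.uint8)
        h=max(cv2.findContours(m,0,2)[0],key=cv2.contourArea)
        e=cv2.approxPolyDP(cv2.convexHull(h),4,True)[:,0]
        print(k,e.tolist(),np.round([ray(c,u,z)[:2] for u in e],3).tolist())
```

```text
mat [[500, 283], [394, 334], [345, 286], [445, 245]] [[0.385, 0.357], [0.639, 0.356], [0.644, 0.217], [0.39, 0.218]]
mat [[271, 132], [270, 160], [179, 159], [185, 131]] [[0.642, 0.344], [0.633, 0.209], [0.385, 0.219], [0.389, 0.355]]
none bin
bin [[259, 154], [298, 276], [297, 294], [161, 316], [155, 295], [154, 166]] [[0.601, 0.161], [0.666, -0.234], [0.66, -0.275], [0.415, -0.314], [0.398, -0.268], [0.341, 0.118]]
```

View pics/crop1.png

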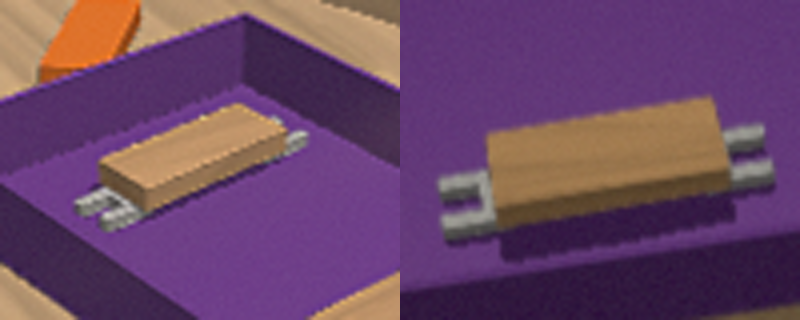

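The crop shows open U jaws at both ends of the board in both views, so this is the spanner's offcut. Next I bring the wrist camera over it.

```bash
cat >> h.py <<'E'
from scipy.spatial.transform import Rotation as Ro
def go(pos,yaw=None):
    """print shift and turn (normalised) to TCP pos with tool down, tool y at yaw+90deg"""
    s=r.sense();R=np.array(s["ee_rot"]);d=R.T@(np.array(pos)-s["tcp_pos"])/.75
    if yaw is None: v=np.zeros(3)
    else:
        c,q=np.cos(np.radians(yaw)),np.sin(np.radians(yaw))
        G=np.array([[0,-q,c],[0,c,q],[-1,0,0]]);v=Ro.from_matrix(R.T@G).as_rotvec()/np.pi
    print("t",np.round(s["time_s"],2),"tcp",np.round(s["tcp_pos"],4),"| tx ty tz",np.round(d,4),"ax ay az",np.round(v,4),"rows",round(np.linalg.norm(d)*.75/.0417,1))
E
python3 - <<'E'
from h import *
p,c=cap("wrist");print(np.round(p["mount"],3),p["fx"]); go((.50,-.15,.30),9.4)
E
```

```text
[[-0.001 -0.29   0.957 -0.142]
 [ 1.    -0.001  0.     0.   ]
 [ 0.001  0.957  0.29  -0.08 ]
 [ 0.     0.     0.     1.   ]] 353.10636760338406
t 1.15 tcp [ 0.1983 -0.5927  0.2416] | tx ty tz [-0.0779  0.4322  0.5688] ax ay az [ 0.0505 -0.      0.    ] rows 12.9
```

Emit:
play_rows(
  commands=[
    {"fingers": -1, "tx": -0.078, "ty": 0.432, "tz": 0.569, "ax": 0.05, "ay": 0, "az": 0},
    {"fingers": -1, "tx": -0.078, "ty": 0.432, "tz": 0.569, "ax": 0.05, "ay": 0, "az": 0},
    {"fingers": -1, "tx": -0.078, "ty": 0.432, "tz": 0.569, "ax": 0.05, "ay": 0, "az": 0},
    {"fingers": -1, "tx": -0.078, "ty": 0.432, "tz": 0.569, "ax": 0.05, "ay": 0, "az": 0},
    {"fingers": -1, "tx": -0.078, "ty": 0.432, "tz": 0.569, "ax": 0.05, "ay": 0, "az": 0},
  ],
)

```text
time_s: 1.57
tcp_pos: [0.3147, -0.4214, 0.2643]
ee_rot: [[0.0, -0.164, 0.986], [-0.0, 0.986, 0.164], [-1.0, -0.0, 0.0]]
wrist_force: [1.6, 0.8, 1.2]
gripper_width: 1.002
```

```bash
python3 -c "
from h import *
go((.50,-.15,.30),9.4)"
```

```text
t 1.57 tcp [ 0.3147 -0.4214  0.2643] | tx ty tz [-0.0476  0.3163  0.3031] ax ay az [0.0003 0.0001 0.0001] rows 7.9
```

Emit:
play_rows(
  commands=[
    {"fingers": -1, "tx": -0.048, "ty": 0.316, "tz": 0.303, "ax": 0, "ay": 0, "az": 0},
    {"fingers": -1, "tx": -0.048, "ty": 0.316, "tz": 0.303, "ax": 0, "ay": 0, "az": 0},
    {"fingers": -1, "tx": -0.048, "ty": 0.316, "tz": 0.303, "ax": 0, "ay": 0, "az": 0},
    {"fingers": -1, "tx": -0.048, "ty": 0.316, "tz": 0.303, "ax": 0, "ay": 0, "az": 0},
    {"fingers": -1, "tx": -0.048, "ty": 0.316, "tz": 0.303, "ax": 0, "ay": 0, "az": 0},
  ],
)

```text
time_s: 1.98
tcp_pos: [0.4315, -0.25, 0.2874]
ee_rot: [[0.001, -0.165, 0.986], [-0.0, 0.986, 0.165], [-1.0, -0.0, 0.001]]
wrist_force: [0.4, -1.0, 1.4]
gripper_width: 1.0
```

```bash
python3 -c "
from h import *
go((.50,-.15,.30),9.4)"
```

```text
t 1.98 tcp [ 0.4315 -0.25    0.2874] | tx ty tz [-0.0168  0.1164  0.112 ] ax ay az [0.0006 0.0003 0.0001] rows 2.9
```

Emit:
play_rows(
  commands=[
    {"fingers": -1, "tx": -0.017, "ty": 0.116, "tz": 0.112, "ax": 0, "ay": 0, "az": 0},
    {"fingers": -1, "tx": -0.017, "ty": 0.116, "tz": 0.112, "ax": 0, "ay": 0, "az": 0},
    {"fingers": -1, "tx": -0.017, "ty": 0.116, "tz": 0.112, "ax": 0, "ay": 0, "az": 0},
    {"fingers": -1, "tx": -0.017, "ty": 0.116, "tz": 0.112, "ax": 0, "ay": 0, "az": 0},
    {"fingers": -1, "tx": -0.017, "ty": 0.116, "tz": 0.112, "ax": 0, "ay": 0, "az": 0},
  ],
)

```text
time_s: 2.4
tcp_pos: [0.5003, -0.1505, 0.2995]
ee_rot: [[0.0, -0.169, 0.986], [0.0, 0.986, 0.169], [-1.0, 0.0, 0.0]]
wrist_force: [-0.5, 0.1, -0.1]
gripper_width: 1.0
```

Run:
```python
from h import *
import pickle
go((.50,-.15,.30),9.4)
p,c=cap("wrist");save(p,"pics/w1.png")
for k in ["offcut","spanner","mat","bin"]:
    for d in spotter.silhouettes(k,p):
        m=d["region"].astype(np.uint8)
        h=max(cv2.findContours(m,0,2)[0],key=cv2.contourArea)
        q=cv2.boxPoints(cv2.minAreaRect(h))
        print(k,round(d["score"],2),np.round(d["uv"]),np.round([ray(c,u,.033) for u in q],3)[:,:2].tolist())
pickle.dump(c,open("c1.pkl","wb"))
```

```text
t 2.4 tcp [ 0.5003 -0.1505  0.2995] | tx ty tz [-0.0007  0.0007 -0.0003] ax ay az [ 0.0017  0.0001 -0.    ] rows 0.0
offcut 0.92 [ 86. 108.] [[0.445, -0.432], [0.407, -0.395], [0.483, -0.305], [0.527, -0.343]]
offcut 0.86 [ 95. 242.] [[0.658, -0.427], [0.571, -0.336], [0.608, -0.306], [0.7, -0.398]]
offcut 0.77 [260. 171.] [[0.449, -0.204], [0.439, -0.155], [0.559, -0.13], [0.57, -0.184]]
offcut 0.68 [231. 359.] [[0.795, -0.201], [0.736, -0.191], [0.756, -0.103], [0.817, -0.11]]
spanner 0.56 [261. 115.] [[0.421, -0.199], [0.416, -0.168], [0.443, -0.163], [0.449, -0.195]]
mat 0.66 [552. 247.] [[0.49, 0.165], [0.486, 0.194], [0.555, 0.223], [0.56, 0.193]]
bin 0.8 [350. 170.] [[0.4, -0.28], [0.33, 0.129], [0.597, 0.24], [0.681, -0.257]]
```

View pics/w1.png

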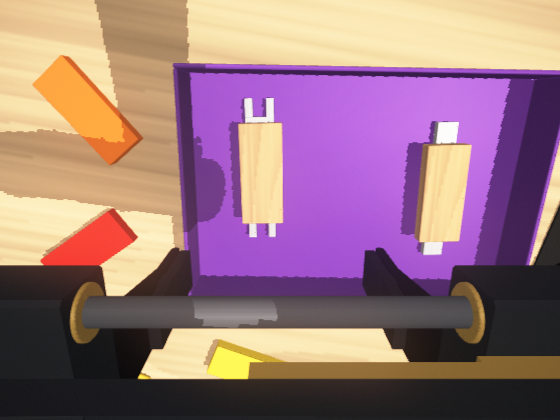

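The wrist view shows the spanner offcut at about (260,172), with forked jaws at (259,108) and (262,230). The strip's offcut is at (443,190), with square ends. Both lie nearly parallel to the tool. I move to a second viewpoint to get the height.

```bash
python3 -c "
from h import *
go((.48,-.10,.22),9.9)"
```

```text
t 2.65 tcp [ 0.4986 -0.1532  0.2994] | tx ty tz [ 0.1059  0.0741 -0.0129] ax ay az [-0.0028 -0.0001  0.    ] rows 2.3
```

Emit:
play_rows(
  commands=[
    {"fingers": -1, "tx": 0.106, "ty": 0.074, "tz": -0.013, "ax": -0.003, "ay": 0, "az": 0},
    {"fingers": -1, "tx": 0.106, "ty": 0.074, "tz": -0.013, "ax": -0.003, "ay": 0, "az": 0},
    {"fingers": -1, "tx": 0.106, "ty": 0.074, "tz": -0.013, "ax": -0.003, "ay": 0, "az": 0},
    {"fingers": -1, "tx": 0.106, "ty": 0.074, "tz": -0.013, "ax": -0.003, "ay": 0, "az": 0},
    {"fingers": -1, "tx": 0.106, "ty": 0.074, "tz": -0.013, "ax": -0.003, "ay": 0, "az": 0},
  ],
)

```text
time_s: 3.07
tcp_pos: [0.4806, -0.0998, 0.2204]
ee_rot: [[0.0, -0.174, 0.985], [-0.001, 0.985, 0.174], [-1.0, -0.001, -0.0]]
wrist_force: [0.2, -0.0, 0.1]
gripper_width: 0.996
```

```bash
cat >> h.py <<'E'
def boxpts(x,y,z,yaw,dim):
    a=np.radians(yaw);B=np.array([[i,j,k] for i in(-.5,.5) for j in(-.5,.5) for k in(0,1)])*dim
    return B@np.array([[np.cos(a),np.sin(a),0],[-np.sin(a),np.cos(a),0],[0,0,1]])+[x,y,z]
def fitbox(obs,x0,dim,free=(0,1,2,3)):
    """obs: [(cam, contour Nx2)]; pose of a box underside so that its projected hull meets the contours"""
    x0=np.array(x0,float);sc=np.array([.01,.01,.01,5.])
    def f(v):
        q=x0.copy();q[list(free)]+=np.array(v)*sc[list(free)];o=[]
        for c,h in obs:
            P=cv2.convexHull(proj(c,boxpts(*q,dim)).astype(np.float32))
            o+=[cv2.pointPolygonTest(P,(float(u),float(w)),True) for u,w in h]
        return np.array(o)
    s=least_squares(f,np.zeros(len(free)),loss="soft_l1",diff_step=1e-3,x_scale=1);q=x0.copy();q[list(free)]+=s.x*sc[list(free)]
    return q,np.sqrt(np.mean(s.fun**2)) , [round(float(np.sqrt(np.mean(f(s.x)**2))),2)]
def contour(name,p,uv,tol=25):
    for d in spotter.silhouettes(name,p):
        if np.hypot(*(np.array(d["uv"])-uv))<tol:
            h=max(cv2.findContours(d["region"].astype(np.uint8),0,1)[0],key=cv2.contourArea)[:,0]
            return h[::max(1,len(h)//80)]
E
cat > m.py <<'E'
from h import *
import pickle
obs=[]
for n in ["wrist","scene","side"]:
    s=[r.sense()["tcp_pos"] for _ in range(1)]
    p,c=cap(n); h=contour("offcut",p,proj(c,[.504,-.169,.024])[0])
    print(n,np.round(s,4).tolist(),None if h is None else len(h), np.round(proj(c,[.504,-.169,.024])[0]))
    if h is not None: obs.append((c,h))
    if n=="wrist": save(p,"pics/w2.png")
pickle.dump(obs,open("obs2.pkl","wb"))
d=(.12,.05,.018)
print("all",fitbox(obs,(.504,-.169,.015,9),d)); 
for o in obs: print(fitbox([o],(.504,-.169,.015,9),d,(0,1,3)))
E
python3 m.py; python3 m.py
```

```text
wrist [[0.4806, -0.0998, 0.2204]] 84 [204. 199.]
scene [[0.4819, -0.1, 0.2216]] 103 [306. 174.]
side [[0.4817, -0.0998, 0.2215]] 157 [216. 264.]
all (array([ 0.504, -0.169,  0.015,  9.   ]), np.float64(1.4342363363797146), [1.43])
(array([ 0.504, -0.169,  0.015,  9.   ]), np.float64(2.1357488710324497), [2.14])
(array([ 0.504, -0.169,  0.015,  9.   ]), np.float64(1.4225794941193317), [1.42])
(array([ 0.504, -0.169,  0.015,  9.   ]), np.float64(0.8596238981544722), [0.86])
wrist [[0.4813, -0.0996, 0.221]] 84 [204. 197.]
scene [[0.4809, -0.0994, 0.2205]] 100 [306. 174.]
side [[0.4807, -0.0992, 0.2202]] 159 [216. 264.]
all (array([ 0.504     , -0.16899939,  0.015     ,  9.        ]), np.float64(1.357277210036321), [1.36])
(array([ 0.504     , -0.16771552,  0.015     ,  9.        ]), np.float64(1.5683587135259385), [1.57])
(array([ 0.504, -0.169,  0.015,  9.   ]), np.float64(1.380399411436414), [1.38])
(array([ 0.504, -0.169,  0.015,  9.   ]), np.float64(0.881678125898925), [0.88])
```

```bash
sed -i 's/+=np.array(v)\*sc/+=(np.array(v)-10)*sc/; s/np.zeros(len(free))/np.full(len(free),10.)/; s/+=s.x\*sc/+=(s.x-10)*sc/; s/diff_step=1e-3/diff_step=5e-3/' h.py; python3 m.py; python3 m.py
```

```text
wrist [[0.4806, -0.0991, 0.22]] 83 [203. 199.]
scene [[0.4806, -0.099, 0.22]] 102 [306. 174.]
side [[0.4806, -0.099, 0.2199]] 155 [216. 264.]
all (array([ 0.50502926, -0.16877153,  0.01343924,  9.96062115]), np.float64(1.379506062432507), [1.38])
(array([ 0.50489533, -0.16738608,  0.015     , 10.4295191 ]), np.float64(1.6962386292228777), [1.7])
(array([ 0.50601473, -0.17531046,  0.015     ,  9.53959375]), np.float64(0.5293156905557632), [0.53])
(array([ 0.5050332 , -0.17110711,  0.015     ,  9.49104373]), np.float64(0.5841610649465517), [0.58])
wrist [[0.4806, -0.099, 0.2199]] 83 [203. 199.]
scene [[0.4806, -0.099, 0.2199]] 101 [306. 174.]
side [[0.4806, -0.099, 0.22]] 152 [216. 264.]
all (array([ 0.50477252, -0.16847409,  0.01370058, 10.29730575]), np.float64(1.3002621456421157), [1.3])
(array([ 0.5045406 , -0.16754147,  0.015     , 10.48319192]), np.float64(1.4072771404321374), [1.41])
(array([ 0.50739145, -0.17282309,  0.015     , 10.85331468]), np.float64(0.6867512616514289), [0.69])
(array([ 0.50419797, -0.17073515,  0.015     , 10.53010165]), np.float64(1.0495643036643185), [1.05])
```

View pics/w2.png

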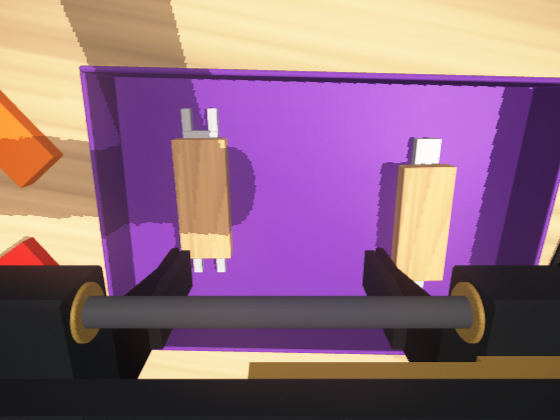

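Run:
```python
from h import *
go((.505,-.1685,.10),10.1)
p,c=cap("wrist")
for d in spotter.silhouettes("offcut",p):
    if abs(d["uv"][0]-425)<30:
        h=max(cv2.findContours(d["region"].astype(np.uint8),0,1)[0],key=cv2.contourArea)[:,0]
        print("strip offcut",fitbox([(c,h[::4])],(.47,.05,.015,5),(.12,.05,.018),(0,1,3)))
# bin rim corners seen in w2 (by eye): far-left inner/outer rim
for uv in ((82,68),(550,80),(107,350)): print(ray(c,uv,.06))
```

```text
t 4.27 tcp [ 0.4806 -0.099   0.22  ] | tx ty tz [ 0.1599 -0.0969  0.0159] ax ay az [-0.0003  0.     -0.    ] rows 3.4
[ 0.40243006 -0.27009932  0.06      ]
[0.34622348 0.10124269 0.06      ]
[ 0.66860843 -0.24091519  0.06      ]
```

Emit:
play_rows(
  commands=[
    {"fingers": -1, "tx": 0.16, "ty": -0.097, "tz": 0.016, "ax": 0, "ay": 0, "az": 0},
    {"fingers": -1, "tx": 0.16, "ty": -0.097, "tz": 0.016, "ax": 0, "ay": 0, "az": 0},
    {"fingers": -1, "tx": 0.16, "ty": -0.097, "tz": 0.016, "ax": 0, "ay": 0, "az": 0},
    {"fingers": -1, "tx": 0.16, "ty": -0.097, "tz": 0.016, "ax": 0, "ay": 0, "az": 0},
    {"fingers": -1, "tx": 0.16, "ty": -0.097, "tz": 0.016, "ax": 0, "ay": 0, "az": 0},
  ],
)

```text
time_s: 4.78
tcp_pos: [0.5029, -0.1698, 0.0958]
ee_rot: [[-0.008, -0.171, 0.985], [0.001, 0.985, 0.171], [-1.0, 0.002, -0.008]]
wrist_force: [0.2, -0.2, -0.1]
gripper_width: 0.997
```

Run:
```python
from h import *
go((.505,-.1685,.038),10.1)
p,c=cap("wrist");save(p,"pics/w3.png")
print(np.round(proj(c,boxpts(.505,-.1685,.015,10.1,(.12,.05,.018)))).tolist())
```

```text
t 4.78 tcp [ 0.5029 -0.1698  0.0958] | tx ty tz [0.0771 0.001  0.0037] ax ay az [-0.0013 -0.0026 -0.0007] rows 1.4
[[237.0, 142.0], [234.0, 145.0], [317.0, 141.0], [320.0, 144.0], [243.0, 310.0], [241.0, 325.0], [312.0, 310.0], [315.0, 325.0]]
```

View pics/w3.png

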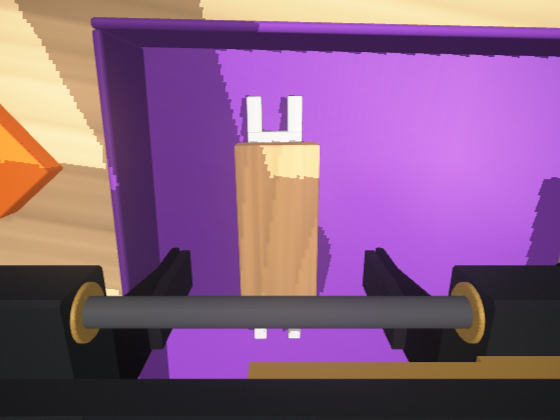

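The predicted top corners (234,145) and (320,144) match the ones seen at (235,143) and (320,143). The fingers straddle the board, so I descend.

Emit:
play_rows(
  commands=[
    {"fingers": -1, "tx": 0.03, "ty": 0, "tz": 0, "ax": 0, "ay": 0, "az": 0},
    {"fingers": -1, "tx": 0.06, "ty": 0, "tz": 0, "ax": 0, "ay": 0, "az": 0},
    {"fingers": -1, "tx": 0.08, "ty": 0, "tz": 0, "ax": 0, "ay": 0, "az": 0},
    {"fingers": -1, "tx": 0.08, "ty": 0, "tz": 0, "ax": 0, "ay": 0, "az": 0},
    {"fingers": -1, "tx": 0.08, "ty": 0, "tz": 0, "ax": 0, "ay": 0, "az": 0},
  ],
)

```text
time_s: 5.25
tcp_pos: [0.5059, -0.1681, 0.0412]
ee_rot: [[0.001, -0.176, 0.984], [-0.0, 0.984, 0.176], [-1.0, -0.001, 0.001]]
wrist_force: [0.1, 0.3, 0.6]
gripper_width: 0.998
```

Emit:
play_rows(
  commands=[
    {"fingers": -1, "tx": 0, "ty": 0, "tz": 0, "ax": 0, "ay": 0, "az": 0},
    {"fingers": -1, "tx": 0, "ty": 0, "tz": 0, "ax": 0, "ay": 0, "az": 0},
  ],
)

```text
time_s: 5.42
tcp_pos: [0.5065, -0.1684, 0.042]
ee_rot: [[0.004, -0.175, 0.985], [-0.0, 0.985, 0.175], [-1.0, -0.001, 0.004]]
wrist_force: [-0.0, -0.6, 0.4]
gripper_width: 1.003
```

Emit:
play_rows(
  commands=[
    {"fingers": -1, "tx": 0.005, "ty": 0, "tz": 0, "ax": 0, "ay": 0, "az": 0},
    {"fingers": -0.1, "tx": 0.005, "ty": 0, "tz": 0, "ax": 0, "ay": 0, "az": 0},
    {"fingers": 0.1, "tx": 0.005, "ty": 0, "tz": 0, "ax": 0, "ay": 0, "az": 0},
    {"fingers": 0.2, "tx": 0.005, "ty": 0, "tz": 0, "ax": 0, "ay": 0, "az": 0},
    {"fingers": 1, "tx": 0.005, "ty": 0, "tz": 0, "ax": 0, "ay": 0, "az": 0},
  ],
)

```text
time_s: 5.83
tcp_pos: [0.5051, -0.1686, 0.0363]
ee_rot: [[0.0, -0.174, 0.985], [-0.0, 0.985, 0.174], [-1.0, -0.0, 0.0]]
wrist_force: [0.6, 0.2, 0.1]
gripper_width: 0.787
```

Emit:
play_rows(
  commands=[
    {"fingers": 1, "tx": 0, "ty": 0, "tz": 0, "ax": 0, "ay": 0, "az": 0},
    {"fingers": 1, "tx": 0, "ty": 0, "tz": 0, "ax": 0, "ay": 0, "az": 0},
    {"fingers": 1, "tx": 0, "ty": 0, "tz": 0, "ax": 0, "ay": 0, "az": 0},
    {"fingers": 1, "tx": 0, "ty": 0, "tz": 0, "ax": 0, "ay": 0, "az": 0},
  ],
)

```text
time_s: 6.17
tcp_pos: [0.5051, -0.1686, 0.0362]
ee_rot: [[-0.0, -0.174, 0.985], [-0.0, 0.985, 0.174], [-1.0, -0.0, -0.0]]
wrist_force: [-0.0, -0.1, 0.7]
gripper_width: 0.57
```

Emit:
play_rows(
  commands=[
    {"fingers": 1, "tx": -0.01, "ty": 0, "tz": 0, "ax": 0, "ay": 0, "az": 0},
    {"fingers": 1, "tx": -0.03, "ty": 0, "tz": 0, "ax": 0, "ay": 0, "az": 0},
    {"fingers": 1, "tx": -0.055, "ty": 0, "tz": 0, "ax": 0, "ay": 0, "az": 0},
    {"fingers": 1, "tx": -0.07, "ty": 0, "tz": 0, "ax": 0, "ay": 0, "az": 0},
    {"fingers": 1, "tx": -0.07, "ty": 0, "tz": 0, "ax": 0, "ay": 0, "az": 0},
  ],
)

```text
time_s: 6.58
tcp_pos: [0.5069, -0.1688, 0.0917]
ee_rot: [[0.006, -0.175, 0.985], [-0.001, 0.985, 0.175], [-1.0, -0.002, 0.006]]
wrist_force: [0.6, 0.2, 0.2]
gripper_width: 0.575
```

Run:
```python
from h import *
go((.503,-.050,.085),9.4); print(r.sense()["gripper_width"]*87)
```

```text
t 6.58 tcp [ 0.5069 -0.1688  0.0917] | tx ty tz [0.0088 0.1569 0.0225] ax ay az [0.0037 0.0018 0.0005] rows 2.9
50.00437679118995
```

Emit:
play_rows(
  commands=[
    {"fingers": 1, "tx": 0, "ty": 0.03, "tz": 0.004, "ax": 0.004, "ay": 0, "az": 0},
    {"fingers": 1, "tx": 0, "ty": 0.075, "tz": 0.01, "ax": 0.004, "ay": 0, "az": 0},
    {"fingers": 1, "tx": 0, "ty": 0.12, "tz": 0.016, "ax": 0.004, "ay": 0, "az": 0},
    {"fingers": 1, "tx": 0, "ty": 0.15, "tz": 0.02, "ax": 0.004, "ay": 0, "az": 0},
    {"fingers": 1, "tx": 0, "ty": 0.157, "tz": 0.02, "ax": 0.004, "ay": 0, "az": 0},
  ],
)

```text
time_s: 7.0
tcp_pos: [0.499, -0.0475, 0.0884]
ee_rot: [[-0.0, -0.165, 0.986], [0.0, 0.986, 0.165], [-1.0, 0.0, -0.0]]
wrist_force: [-0.6, 0.4, -0.3]
gripper_width: 0.57
```

Emit:
play_rows(
  commands=[
    {"fingers": 1, "tx": 0.02, "ty": 0, "tz": 0, "ax": 0, "ay": 0, "az": 0},
    {"fingers": 1, "tx": 0.045, "ty": 0, "tz": 0, "ax": 0, "ay": 0, "az": 0},
    {"fingers": 1, "tx": 0.065, "ty": 0, "tz": 0, "ax": 0, "ay": 0, "az": 0},
    {"fingers": 1, "tx": 0.07, "ty": 0, "tz": 0, "ax": 0, "ay": 0, "az": 0},
    {"fingers": 1, "tx": 0.07, "ty": 0, "tz": 0, "ax": 0, "ay": 0, "az": 0},
  ],
)

```text
time_s: 7.42
tcp_pos: [0.4982, -0.0506, 0.0349]
ee_rot: [[-0.004, -0.161, 0.987], [-0.001, 0.987, 0.161], [-1.0, -0.0, -0.004]]
wrist_force: [-0.6, 0.9, 0.3]
gripper_width: 0.57
```

Emit:
play_rows(
  commands=[
    {"fingers": 1, "tx": 0, "ty": 0, "tz": 0, "ax": 0, "ay": 0, "az": 0},
    {"fingers": 1, "tx": 0, "ty": 0, "tz": 0, "ax": 0, "ay": 0, "az": 0},
    {"fingers": 1, "tx": 0, "ty": 0, "tz": 0, "ax": 0, "ay": 0, "az": 0},
  ],
)

```text
time_s: 7.67
tcp_pos: [0.5, -0.0501, 0.0371]
ee_rot: [[0.002, -0.162, 0.987], [0.0, 0.987, 0.162], [-1.0, 0.0, 0.002]]
wrist_force: [-1.0, 0.1, -0.5]
gripper_width: 0.573
```

Emit:
play_rows(
  commands=[
    {"fingers": 1, "tx": 0.004, "ty": 0, "tz": 0, "ax": 0, "ay": 0, "az": 0},
    {"fingers": 1, "tx": 0.008, "ty": 0, "tz": 0, "ax": 0, "ay": 0, "az": 0},
    {"fingers": 1, "tx": 0.011, "ty": 0, "tz": 0, "ax": 0, "ay": 0, "az": 0},
    {"fingers": 1, "tx": 0.011, "ty": 0, "tz": 0, "ax": 0, "ay": 0, "az": 0},
    {"fingers": 1, "tx": 0.011, "ty": 0, "tz": 0, "ax": 0, "ay": 0, "az": 0},
  ],
)

```text
time_s: 8.08
tcp_pos: [0.4991, -0.0501, 0.0277]
ee_rot: [[-0.001, -0.162, 0.987], [-0.0, 0.987, 0.162], [-1.0, -0.0, -0.001]]
wrist_force: [0.2, 0.7, -0.9]
gripper_width: 0.571
```

Emit:
play_rows(
  commands=[
    {"fingers": 1, "tx": 0.0014, "ty": 0, "tz": 0, "ax": 0, "ay": 0, "az": 0},
    {"fingers": 1, "tx": 0.0014, "ty": 0, "tz": 0, "ax": 0, "ay": 0, "az": 0},
    {"fingers": 1, "tx": 0.0014, "ty": 0, "tz": 0, "ax": 0, "ay": 0, "az": 0},
  ],
)

```text
time_s: 8.33
tcp_pos: [0.4993, -0.05, 0.0269]
ee_rot: [[-0.0, -0.162, 0.987], [-0.0, 0.987, 0.162], [-1.0, 0.0, -0.0]]
wrist_force: [-0.8, 0.2, 0.1]
gripper_width: 0.573
```

Emit:
play_rows(
  commands=[
    {"fingers": 1, "tx": 0.0014, "ty": 0, "tz": 0, "ax": 0, "ay": 0, "az": 0},
    {"fingers": 1, "tx": 0.0014, "ty": 0, "tz": 0, "ax": 0, "ay": 0, "az": 0},
    {"fingers": 1, "tx": 0.0014, "ty": 0, "tz": 0, "ax": 0, "ay": 0, "az": 0},
  ],
)

```text
time_s: 8.58
tcp_pos: [0.4995, -0.05, 0.0262]
ee_rot: [[0.001, -0.162, 0.987], [0.0, 0.987, 0.162], [-1.0, -0.0, 0.001]]
wrist_force: [-0.6, 0.4, 2.5]
gripper_width: 0.571
```

There is contact at z = 0.0262, where I expected it. Releasing.

Emit:
play_rows(
  commands=[
    {"fingers": 1, "tx": 0.0004, "ty": 0, "tz": 0, "ax": 0, "ay": 0, "az": 0},
    {"fingers": 0, "tx": 0.0004, "ty": 0, "tz": 0, "ax": 0, "ay": 0, "az": 0},
    {"fingers": -0.5, "tx": 0.0004, "ty": 0, "tz": 0, "ax": 0, "ay": 0, "az": 0},
    {"fingers": -0.7, "tx": 0.0004, "ty": 0, "tz": 0, "ax": 0, "ay": 0, "az": 0},
    {"fingers": -0.7, "tx": 0.0004, "ty": 0, "tz": 0, "ax": 0, "ay": 0, "az": 0},
  ],
)

```text
time_s: 9.0
tcp_pos: [0.4992, -0.05, 0.0254]
ee_rot: [[-0.0, -0.162, 0.987], [0.0, 0.987, 0.162], [-1.0, 0.0, -0.0]]
wrist_force: [0.9, -0.9, -0.4]
gripper_width: 0.717
```

Emit:
play_rows(
  commands=[
    {"fingers": -0.7, "tx": 0, "ty": 0, "tz": 0, "ax": 0, "ay": 0, "az": 0},
    {"fingers": -0.7, "tx": -0.02, "ty": 0, "tz": 0, "ax": 0, "ay": 0, "az": 0},
    {"fingers": -0.7, "tx": -0.06, "ty": 0, "tz": 0, "ax": 0, "ay": 0, "az": 0},
    {"fingers": -0.7, "tx": -0.11, "ty": 0, "tz": 0, "ax": 0, "ay": 0, "az": 0},
    {"fingers": -0.7, "tx": -0.16, "ty": 0, "tz": 0, "ax": 0, "ay": 0, "az": 0},
  ],
)

```text
time_s: 9.42
tcp_pos: [0.4985, -0.0502, 0.1462]
ee_rot: [[-0.003, -0.162, 0.987], [-0.001, 0.987, 0.162], [-1.0, -0.0, -0.003]]
wrist_force: [0.5, -0.7, -0.2]
gripper_width: 0.848
```

Run:
```python
from h import *
print(r.sense()["gripper_width"]); go((.485,-.145,.20),9.8)
```

```text
0.8481972065402644
t 9.42 tcp [ 0.4985 -0.0502  0.1462] | tx ty tz [-0.0717 -0.1218 -0.0384] ax ay az [-0.0027 -0.0009  0.    ] rows 2.6
```

Emit:
play_rows(
  commands=[
    {"fingers": -0.7, "tx": -0.072, "ty": -0.122, "tz": -0.038, "ax": -0.003, "ay": 0, "az": 0},
    {"fingers": -0.7, "tx": -0.072, "ty": -0.122, "tz": -0.038, "ax": -0.003, "ay": 0, "az": 0},
    {"fingers": -0.7, "tx": -0.072, "ty": -0.122, "tz": -0.038, "ax": -0.003, "ay": 0, "az": 0},
    {"fingers": -0.7, "tx": -0.072, "ty": -0.122, "tz": -0.038, "ax": -0.003, "ay": 0, "az": 0},
    {"fingers": -0.7, "tx": -0.072, "ty": -0.122, "tz": -0.038, "ax": -0.003, "ay": 0, "az": 0},
  ],
)

```text
time_s: 9.83
tcp_pos: [0.4859, -0.1458, 0.2001]
ee_rot: [[0.002, -0.169, 0.986], [0.0, 0.986, 0.169], [-1.0, 0.0, 0.002]]
wrist_force: [-0.3, 0.4, -0.8]
gripper_width: 0.849
```

```bash
cat > m2.py <<'E'
from h import *
obs=[];D=(.172,.034,.010);x0=(.505,-.1685,.005,10.1)
for n in ["wrist","scene","side"]:
    p,c=cap(n); uv=proj(c,[.505,-.1685,.01])[0]; h=contour("spanner",p,uv,40)
    if n=="wrist": save(p,"pics/w4.png"); print("expected",np.round(proj(c,boxpts(*x0,D))).tolist())
    if h is None: print(n,"none",uv);continue
    h=cv2.convexHull(h)[:,0]; obs.append((c,h))
    print(n,len(h),fitbox([(c,h)],x0,D,(0,1,3)))
if len(obs)>1: print("all",fitbox(obs,x0,D))
E
python3 m2.py
```

```text
expected [[229.0, 113.0], [228.0, 113.0], [266.0, 113.0], [266.0, 113.0], [237.0, 281.0], [236.0, 285.0], [269.0, 280.0], [269.0, 285.0]]Traceback (most recent call last):
  File "m2.py", line 7, in <module>
    h=cv2.convexHull(h)[:,0]; obs.append((c,h))
      ~~~~~~~~~~~~~~^^^
cv2.error: OpenCV(4.12.0) /io/opencv/modules/imgproc/src/convhull.cpp:143: error: (-215:Assertion failed) total >= 0 && (depth == CV_32F || depth == CV_32S) in function 'convexHull'
```

View pics/w4.png

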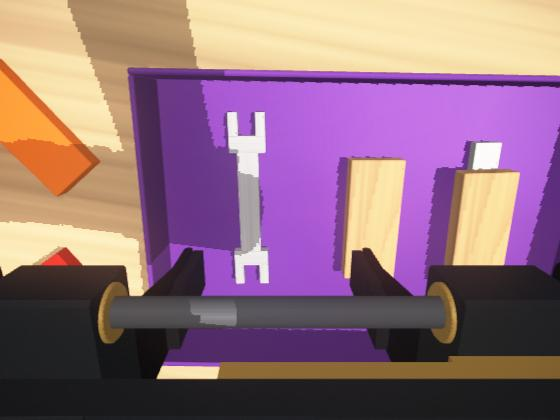

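The picture shows the offcut lying in the free middle, top at about (375,215). The bared spanner's corners at (227,113), (265,113), (235,283) and (269,283) are within about 2 px of my prediction. I check height and pose from several views.

```bash
sed -i 's/cv2.convexHull(h)/cv2.convexHull(np.ascontiguousarray(h))/' m2.py
cat >> m2.py <<'E'
go((.505,-.1685,.06),10)
E
python3 m2.py
```

```text
expected [[228.0, 114.0], [226.0, 114.0], [265.0, 114.0], [265.0, 114.0], [235.0, 282.0], [234.0, 287.0], [267.0, 282.0], [267.0, 286.0]]
wrist 13 (array([ 5.03760889e-01, -1.69393946e-01,  5.00000000e-03,  1.06451282e+01]), np.float64(0.8634978865354345), [0.86])
scene 13 (array([ 5.06406080e-01, -1.74100184e-01,  5.00000000e-03,  1.00468235e+01]), np.float64(0.3149699103074701), [0.31])
side 12 (array([ 5.04013854e-01, -1.72047668e-01,  5.00000000e-03,  1.01720139e+01]), np.float64(0.7963257835446951), [0.8])
all (array([ 5.04181580e-01, -1.69766466e-01,  3.03512024e-03,  1.05947629e+01]), np.float64(0.9325181152933363), [0.93])
t 10.23 tcp [ 0.486  -0.1443  0.199 ] | tx ty tz [ 0.1853 -0.0362  0.0196] ax ay az [-0.0004 -0.0004 -0.0001] rows 3.4
```

Emit:
play_rows(
  commands=[
    {"fingers": -0.7, "tx": 0.04, "ty": -0.036, "tz": 0.019, "ax": -0.002, "ay": 0, "az": 0},
    {"fingers": -0.7, "tx": 0.09, "ty": -0.036, "tz": 0.019, "ax": -0.002, "ay": 0, "az": 0},
    {"fingers": -0.7, "tx": 0.14, "ty": -0.036, "tz": 0.019, "ax": -0.002, "ay": 0, "az": 0},
    {"fingers": -0.7, "tx": 0.18, "ty": -0.036, "tz": 0.019, "ax": -0.002, "ay": 0, "az": 0},
    {"fingers": -0.7, "tx": 0.185, "ty": -0.036, "tz": 0.019, "ax": -0.002, "ay": 0, "az": 0},
  ],
)

```text
time_s: 10.65
tcp_pos: [0.5006, -0.1685, 0.0553]
ee_rot: [[-0.012, -0.176, 0.984], [0.001, 0.984, 0.176], [-1.0, 0.003, -0.012]]
wrist_force: [-0.8, 0.0, -1.7]
gripper_width: 0.851
```

Emit:
play_rows(
  commands=[
    {"fingers": -0.5, "tx": 0.02, "ty": 0, "tz": 0, "ax": 0, "ay": 0, "az": 0},
    {"fingers": -0.3, "tx": 0.04, "ty": 0, "tz": 0, "ax": 0, "ay": 0, "az": 0},
    {"fingers": -0.3, "tx": 0.042, "ty": 0, "tz": 0, "ax": 0, "ay": 0, "az": 0},
    {"fingers": -0.3, "tx": 0.042, "ty": 0, "tz": 0, "ax": 0, "ay": 0, "az": 0},
    {"fingers": -0.3, "tx": 0.042, "ty": 0, "tz": 0, "ax": 0, "ay": 0, "az": 0},
  ],
)

```text
time_s: 11.07
tcp_pos: [0.5058, -0.169, 0.0307]
ee_rot: [[0.002, -0.178, 0.984], [-0.0, 0.984, 0.178], [-1.0, -0.001, 0.002]]
wrist_force: [-0.1, -0.3, -0.5]
gripper_width: 0.662
```

```bash
python3 -c "
from h import *
go((.504,-.169,.0265),10.3)"
```

```text
t 11.07 tcp [ 0.5058 -0.169   0.0307] | tx ty tz [ 0.0056  0.0005 -0.0024] ax ay az [-0.0002  0.0007  0.0003] rows 0.1
```

Emit:
play_rows(
  commands=[
    {"fingers": -0.3, "tx": 0.004, "ty": 0, "tz": 0, "ax": 0, "ay": 0, "az": 0},
    {"fingers": -0.3, "tx": 0.004, "ty": 0, "tz": 0, "ax": 0, "ay": 0, "az": 0},
    {"fingers": 0.2, "tx": 0.004, "ty": 0, "tz": 0, "ax": 0, "ay": 0, "az": 0},
    {"fingers": 0.4, "tx": 0.004, "ty": 0, "tz": 0, "ax": 0, "ay": 0, "az": 0},
    {"fingers": 0.6, "tx": 0.004, "ty": 0, "tz": 0, "ax": 0, "ay": 0, "az": 0},
  ],
)

```text
time_s: 11.48
tcp_pos: [0.5048, -0.1691, 0.0266]
ee_rot: [[0.0, -0.177, 0.984], [-0.0, 0.984, 0.177], [-1.0, -0.0, 0.0]]
wrist_force: [0.7, -0.7, 0.3]
gripper_width: 0.5
```

Emit:
play_rows(
  commands=[
    {"fingers": 1, "tx": 0, "ty": 0, "tz": 0, "ax": 0, "ay": 0, "az": 0},
    {"fingers": 1, "tx": 0, "ty": 0, "tz": 0, "ax": 0, "ay": 0, "az": 0},
    {"fingers": 1, "tx": 0, "ty": 0, "tz": 0, "ax": 0, "ay": 0, "az": 0},
    {"fingers": 1, "tx": 0, "ty": 0, "tz": 0, "ax": 0, "ay": 0, "az": 0},
    {"fingers": 1, "tx": 0, "ty": 0, "tz": 0, "ax": 0, "ay": 0, "az": 0},
  ],
)

```text
time_s: 11.9
tcp_pos: [0.5047, -0.1692, 0.0263]
ee_rot: [[-0.0, -0.177, 0.984], [-0.0, 0.984, 0.177], [-1.0, -0.0, -0.0]]
wrist_force: [0.4, -0.8, 0.3]
gripper_width: 0.224
```

Emit:
play_rows(
  commands=[
    {"fingers": 1, "tx": 0, "ty": 0, "tz": 0, "ax": 0, "ay": 0, "az": 0},
    {"fingers": 1, "tx": 0, "ty": 0, "tz": 0, "ax": 0, "ay": 0, "az": 0},
    {"fingers": 1, "tx": 0, "ty": 0, "tz": 0, "ax": 0, "ay": 0, "az": 0},
  ],
)

```text
time_s: 12.15
tcp_pos: [0.5047, -0.1691, 0.0263]
ee_rot: [[0.0, -0.177, 0.984], [-0.0, 0.984, 0.177], [-1.0, -0.0, 0.0]]
wrist_force: [0.3, -0.4, 0.1]
gripper_width: 0.225
```

Emit:
play_rows(
  commands=[
    {"fingers": 1, "tx": -0.01, "ty": 0, "tz": 0, "ax": 0, "ay": 0, "az": 0},
    {"fingers": 1, "tx": -0.03, "ty": 0, "tz": 0, "ax": 0, "ay": 0, "az": 0},
    {"fingers": 1, "tx": -0.06, "ty": 0, "tz": 0, "ax": 0, "ay": 0, "az": 0},
    {"fingers": 1, "tx": -0.09, "ty": 0, "tz": 0, "ax": 0, "ay": 0, "az": 0},
    {"fingers": 1, "tx": -0.12, "ty": 0, "tz": 0, "ax": 0, "ay": 0, "az": 0},
  ],
)

```text
time_s: 12.57
tcp_pos: [0.5039, -0.1689, 0.1171]
ee_rot: [[-0.002, -0.177, 0.984], [0.0, 0.984, 0.177], [-1.0, 0.001, -0.002]]
wrist_force: [-0.2, 0.0, -2.7]
gripper_width: 0.226
```

Emit:
play_rows(
  commands=[
    {"fingers": 1, "tx": -0.03, "ty": 0, "tz": 0, "ax": 0, "ay": 0, "az": 0},
    {"fingers": 1, "tx": -0.06, "ty": 0, "tz": 0, "ax": 0, "ay": 0, "az": 0},
    {"fingers": 1, "tx": -0.08, "ty": 0, "tz": 0, "ax": 0, "ay": 0, "az": 0},
    {"fingers": 1, "tx": -0.09, "ty": 0, "tz": 0, "ax": 0, "ay": 0, "az": 0},
  ],
)

```text
time_s: 12.9
tcp_pos: [0.5052, -0.1691, 0.1863]
ee_rot: [[0.004, -0.177, 0.984], [-0.0, 0.984, 0.177], [-1.0, -0.001, 0.004]]
wrist_force: [-0.6, -0.7, -1.8]
gripper_width: 0.227
```

```bash
python3 -c "
from h import *
s=r.sense();print(s['gripper_width'],s['wrist_force'])
go((.48,.18,.20),0)"
```

```text
0.22720563657428047 [-0.64579015 -0.72349712 -1.82176119]
t 12.9 tcp [ 0.5052 -0.1691  0.1863] | tx ty tz [-0.0184  0.464   0.0496] ax ay az [0.0568 0.0011 0.0001] rows 8.4
```

Emit:
play_rows(
  commands=[
    {"fingers": 1, "tx": -0.01, "ty": 0.03, "tz": 0.003, "ax": 0.01, "ay": 0, "az": 0},
    {"fingers": 1, "tx": -0.018, "ty": 0.08, "tz": 0.008, "ax": 0.03, "ay": 0, "az": 0},
    {"fingers": 1, "tx": -0.018, "ty": 0.13, "tz": 0.013, "ax": 0.045, "ay": 0, "az": 0},
    {"fingers": 1, "tx": -0.018, "ty": 0.18, "tz": 0.018, "ax": 0.057, "ay": 0, "az": 0},
    {"fingers": 1, "tx": -0.018, "ty": 0.23, "tz": 0.023, "ax": 0.057, "ay": 0, "az": 0},
  ],
)

```text
time_s: 13.32
tcp_pos: [0.4897, 0.0051, 0.1967]
ee_rot: [[-0.002, 0.003, 1.0], [0.0, 1.0, -0.003], [-1.0, 0.0, -0.002]]
wrist_force: [1.1, -0.4, -2.2]
gripper_width: 0.227
```

```bash
python3 -c "
from h import *
go((.48,.18,.20),0)"
```

```text
t 13.32 tcp [0.4897 0.0051 0.1967] | tx ty tz [-0.0043  0.2331 -0.0137] ax ay az [-0.001  -0.0006 -0.    ] rows 4.2
```

Emit:
play_rows(
  commands=[
    {"fingers": 1, "tx": 0, "ty": 0.052, "tz": -0.003, "ax": -0.001, "ay": 0, "az": 0},
    {"fingers": 1, "tx": 0, "ty": 0.104, "tz": -0.006, "ax": -0.001, "ay": 0, "az": 0},
    {"fingers": 1, "tx": 0, "ty": 0.154, "tz": -0.01, "ax": -0.001, "ay": 0, "az": 0},
    {"fingers": 1, "tx": 0, "ty": 0.204, "tz": -0.014, "ax": -0.001, "ay": 0, "az": 0},
    {"fingers": 1, "tx": 0, "ty": 0.233, "tz": -0.014, "ax": -0.001, "ay": 0, "az": 0},
  ],
)

```text
time_s: 13.73
tcp_pos: [0.4794, 0.1814, 0.1966]
ee_rot: [[-0.001, -0.005, 1.0], [0.0, 1.0, 0.005], [-1.0, 0.0, -0.001]]
wrist_force: [0.0, 0.5, -2.8]
gripper_width: 0.224
```

Emit:
play_rows(
  commands=[
    {"fingers": 1, "tx": 0, "ty": 0, "tz": 0, "ax": 0, "ay": 0, "az": 0},
    {"fingers": 1, "tx": 0, "ty": 0, "tz": 0, "ax": 0, "ay": 0, "az": 0},
  ],
)

```text
time_s: 13.9
tcp_pos: [0.4797, 0.1794, 0.1963]
ee_rot: [[-0.002, -0.004, 1.0], [-0.001, 1.0, 0.004], [-1.0, -0.001, -0.002]]
wrist_force: [-0.1, 0.5, -2.9]
gripper_width: 0.224
```

Run:
```python
from h import *
D=(.26,.14,.004);x0=(.514,.285,0,0);obs=[]
for n in ["wrist","scene","side"]:
    p,c=cap(n);uv=proj(c,[.514,.285,.004])[0]
    if n=="wrist": save(p,"pics/w5.png"); print(np.round(proj(c,boxpts(*x0,D))).tolist())
    h=contour("mat",p,uv,100)
    if h is None: print(n,"none");continue
    if n!="wrist":
        obs.append((c,h)); print(n,fitbox([(c,h)],x0,D,(0,1,3)))
if obs: print(fitbox(obs,x0,D))
go((.514,.285,.10),0)
```

```text
[[316.0, 86.0], [317.0, 85.0], [471.0, 86.0], [473.0, 86.0], [308.0, 332.0], [308.0, 334.0], [433.0, 332.0], [435.0, 334.0]]
scene (array([ 0.51341049,  0.28586084,  0.        , -1.14505528]), np.float64(0.7118768427060901), [0.71])
side (array([ 0.51127038,  0.28974628,  0.        , -0.50938265]), np.float64(2.591973753011512), [2.59])
(array([ 5.13172400e-01,  2.86294406e-01,  9.02737952e-05, -1.23569019e+00]), np.float64(2.1242961655915833), [2.12])
t 14.2 tcp [0.4806 0.1775 0.1972] | tx ty tz [0.1296 0.1434 0.0446] ax ay az [ 0.0003 -0.0001  0.0001] rows 3.6
```

View pics/w5.png

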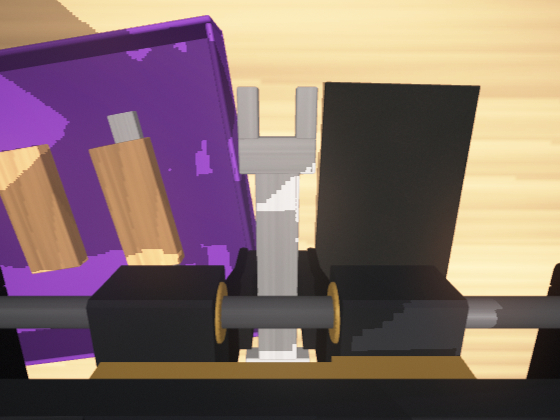

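The spanner is held straight along the tool. The mat's far corners at (324,82) and (479,86) put it near (0.513, 0.287) with yaw −1.3°, which agrees with the scene-camera fit. The strip's end still sticks out under its own offcut.

Emit:
play_rows(
  commands=[
    {"fingers": 1, "tx": 0.02, "ty": 0.03, "tz": 0.01, "ax": 0.004, "ay": 0, "az": 0},
    {"fingers": 1, "tx": 0.05, "ty": 0.07, "tz": 0.02, "ax": 0.007, "ay": 0, "az": 0},
    {"fingers": 1, "tx": 0.08, "ty": 0.11, "tz": 0.03, "ax": 0.007, "ay": 0, "az": 0},
    {"fingers": 1, "tx": 0.11, "ty": 0.14, "tz": 0.043, "ax": 0.007, "ay": 0, "az": 0},
    {"fingers": 1, "tx": 0.13, "ty": 0.146, "tz": 0.043, "ax": 0.007, "ay": 0, "az": 0},
  ],
)

```text
time_s: 14.62
tcp_pos: [0.5143, 0.2906, 0.0977]
ee_rot: [[0.001, 0.019, 1.0], [0.001, 1.0, -0.019], [-1.0, 0.001, 0.001]]
wrist_force: [0.8, -0.7, -2.7]
gripper_width: 0.226
```

Emit:
play_rows(
  commands=[
    {"fingers": 1, "tx": 0.02, "ty": 0, "tz": 0, "ax": 0, "ay": 0, "az": 0},
    {"fingers": 1, "tx": 0.04, "ty": 0, "tz": 0, "ax": 0, "ay": 0, "az": 0},
    {"fingers": 1, "tx": 0.06, "ty": 0, "tz": 0, "ax": 0, "ay": 0, "az": 0},
    {"fingers": 1, "tx": 0.07, "ty": 0, "tz": 0, "ax": 0, "ay": 0, "az": 0},
    {"fingers": 1, "tx": 0.075, "ty": 0, "tz": 0, "ax": 0, "ay": 0, "az": 0},
  ],
)

```text
time_s: 15.03
tcp_pos: [0.5124, 0.287, 0.0423]
ee_rot: [[-0.002, 0.021, 1.0], [-0.002, 1.0, -0.021], [-1.0, -0.002, -0.002]]
wrist_force: [-0.6, -0.5, -2.5]
gripper_width: 0.225
```

Emit:
play_rows(
  commands=[
    {"fingers": 1, "tx": 0, "ty": 0, "tz": 0, "ax": 0, "ay": 0, "az": 0},
    {"fingers": 1, "tx": 0, "ty": 0, "tz": 0, "ax": 0, "ay": 0, "az": 0},
    {"fingers": 1, "tx": 0, "ty": 0, "tz": 0, "ax": 0, "ay": 0, "az": 0},
  ],
)

```text
time_s: 15.28
tcp_pos: [0.5134, 0.2884, 0.0447]
ee_rot: [[0.002, 0.02, 1.0], [0.001, 1.0, -0.02], [-1.0, 0.001, 0.002]]
wrist_force: [0.4, 0.6, -1.8]
gripper_width: 0.222
```

```bash
python3 -c "
from h import *
go((.513,.287,.0265),-1.3)"
```

```text
t 15.28 tcp [0.5134 0.2884 0.0447] | tx ty tz [ 0.0242 -0.0019 -0.0005] ax ay az [ 0.001   0.0005 -0.0005] rows 0.4
```

Emit:
play_rows(
  commands=[
    {"fingers": 1, "tx": 0.007, "ty": 0, "tz": 0, "ax": 0, "ay": 0, "az": 0},
    {"fingers": 1, "tx": 0.014, "ty": 0, "tz": 0, "ax": 0, "ay": 0, "az": 0},
    {"fingers": 1, "tx": 0.019, "ty": 0, "tz": 0, "ax": 0, "ay": 0, "az": 0},
    {"fingers": 1, "tx": 0.021, "ty": 0, "tz": 0, "ax": 0, "ay": 0, "az": 0},
    {"fingers": 1, "tx": 0.021, "ty": 0, "tz": 0, "ax": 0, "ay": 0, "az": 0},
  ],
)

```text
time_s: 15.7
tcp_pos: [0.5123, 0.2877, 0.0271]
ee_rot: [[-0.001, 0.02, 1.0], [-0.001, 1.0, -0.02], [-1.0, -0.001, -0.001]]
wrist_force: [-0.5, -0.0, -3.2]
gripper_width: 0.225
```

Emit:
play_rows(
  commands=[
    {"fingers": 1, "tx": 0.001, "ty": 0, "tz": 0, "ax": 0, "ay": 0, "az": 0},
    {"fingers": 1, "tx": 0.001, "ty": 0, "tz": 0, "ax": 0, "ay": 0, "az": 0},
    {"fingers": 1, "tx": 0.001, "ty": 0, "tz": 0, "ax": 0, "ay": 0, "az": 0},
  ],
)

```text
time_s: 15.95
tcp_pos: [0.5128, 0.2882, 0.0272]
ee_rot: [[0.0, 0.02, 1.0], [0.0, 1.0, -0.02], [-1.0, 0.0, 0.0]]
wrist_force: [0.9, -0.1, -2.0]
gripper_width: 0.222
```

Emit:
play_rows(
  commands=[
    {"fingers": 1, "tx": 0.0014, "ty": 0, "tz": 0, "ax": 0, "ay": 0, "az": 0},
    {"fingers": 1, "tx": 0.0014, "ty": 0, "tz": 0, "ax": 0, "ay": 0, "az": 0},
    {"fingers": 1, "tx": 0.0014, "ty": 0, "tz": 0, "ax": 0, "ay": 0, "az": 0},
    {"fingers": 1, "tx": 0.0014, "ty": 0, "tz": 0, "ax": 0, "ay": 0, "az": 0},
  ],
)

```text
time_s: 16.28
tcp_pos: [0.5127, 0.2881, 0.0261]
ee_rot: [[0.0, 0.02, 1.0], [0.0, 1.0, -0.02], [-1.0, 0.0, 0.0]]
wrist_force: [-0.7, -0.1, -1.2]
gripper_width: 0.221
```

Emit:
play_rows(
  commands=[
    {"fingers": 1, "tx": 0.001, "ty": 0, "tz": 0, "ax": 0, "ay": 0, "az": 0},
    {"fingers": 1, "tx": 0.001, "ty": 0, "tz": 0, "ax": 0, "ay": 0, "az": 0},
    {"fingers": 1, "tx": 0.001, "ty": 0, "tz": 0, "ax": 0, "ay": 0, "az": 0},
    {"fingers": 1, "tx": 0.001, "ty": 0, "tz": 0, "ax": 0, "ay": 0, "az": 0},
  ],
)

```text
time_s: 16.62
tcp_pos: [0.5128, 0.2882, 0.0253]
ee_rot: [[0.0, 0.02, 1.0], [0.0, 1.0, -0.02], [-1.0, 0.0, 0.0]]
wrist_force: [0.8, -0.3, -2.5]
gripper_width: 0.225
```

Emit:
play_rows(
  commands=[
    {"fingers": 1, "tx": 0.001, "ty": 0, "tz": 0, "ax": 0, "ay": 0, "az": 0},
    {"fingers": 1, "tx": 0.001, "ty": 0, "tz": 0, "ax": 0, "ay": 0, "az": 0},
    {"fingers": 1, "tx": 0.001, "ty": 0, "tz": 0, "ax": 0, "ay": 0, "az": 0},
    {"fingers": 1, "tx": 0.001, "ty": 0, "tz": 0, "ax": 0, "ay": 0, "az": 0},
  ],
)

```text
time_s: 16.95
tcp_pos: [0.5128, 0.2882, 0.0253]
ee_rot: [[0.0, 0.019, 1.0], [0.0, 1.0, -0.019], [-1.0, 0.0, 0.0]]
wrist_force: [-2.6, -1.1, 5.0]
gripper_width: 0.224
```

Contact: z stays at 0.0253 and the force turned positive. I ease off slightly and release.

Emit:
play_rows(
  commands=[
    {"fingers": 1, "tx": -0.0004, "ty": 0, "tz": 0, "ax": 0, "ay": 0, "az": 0},
    {"fingers": 0.5, "tx": -0.0004, "ty": 0, "tz": 0, "ax": 0, "ay": 0, "az": 0},
    {"fingers": 0.2, "tx": -0.0004, "ty": 0, "tz": 0, "ax": 0, "ay": 0, "az": 0},
    {"fingers": 0.1, "tx": -0.0004, "ty": 0, "tz": 0, "ax": 0, "ay": 0, "az": 0},
    {"fingers": 0, "tx": -0.0004, "ty": 0, "tz": 0, "ax": 0, "ay": 0, "az": 0},
  ],
)

```text
time_s: 17.37
tcp_pos: [0.5127, 0.2881, 0.0245]
ee_rot: [[-0.0, 0.02, 1.0], [-0.0, 1.0, -0.02], [-1.0, -0.0, -0.0]]
wrist_force: [-0.3, 0.3, 0.5]
gripper_width: 0.395
```

Emit:
play_rows(
  commands=[
    {"fingers": -0.2, "tx": -0.003, "ty": 0, "tz": 0, "ax": 0, "ay": 0, "az": 0},
    {"fingers": -0.2, "tx": -0.02, "ty": 0, "tz": 0, "ax": 0, "ay": 0, "az": 0},
    {"fingers": -0.2, "tx": -0.07, "ty": 0, "tz": 0, "ax": 0, "ay": 0, "az": 0},
    {"fingers": -0.2, "tx": -0.12, "ty": 0, "tz": 0, "ax": 0, "ay": 0, "az": 0},
    {"fingers": -0.2, "tx": -0.17, "ty": 0, "tz": 0, "ax": 0, "ay": 0, "az": 0},
  ],
)

```text
time_s: 17.78
tcp_pos: [0.5124, 0.2877, 0.1534]
ee_rot: [[-0.001, 0.02, 1.0], [-0.001, 1.0, -0.02], [-1.0, -0.001, -0.001]]
wrist_force: [-0.2, 0.0, 0.3]
gripper_width: 0.595
```

Emit:
play_rows(
  commands=[
    {"fingers": -0.2, "tx": -0.05, "ty": 0, "tz": -0.04, "ax": 0, "ay": 0, "az": 0},
    {"fingers": -0.2, "tx": -0.1, "ty": -0.02, "tz": -0.06, "ax": 0, "ay": 0, "az": 0},
    {"fingers": -0.2, "tx": -0.13, "ty": -0.06, "tz": -0.06, "ax": 0, "ay": 0, "az": 0},
    {"fingers": -0.2, "tx": -0.13, "ty": -0.1, "tz": -0.06, "ax": 0, "ay": 0, "az": 0},
    {"fingers": -0.2, "tx": -0.13, "ty": -0.1, "tz": -0.06, "ax": 0, "ay": 0, "az": 0},
  ],
)

```text
time_s: 18.2
tcp_pos: [0.4656, 0.211, 0.2528]
ee_rot: [[0.003, 0.022, 1.0], [0.003, 1.0, -0.022], [-1.0, 0.003, 0.003]]
wrist_force: [-0.6, 0.1, -0.7]
gripper_width: 0.604
```

Run:
```python
from h import *
p,c=cap("wrist");a,ca=cap("side");b,cb=cap("scene")
cv2.imwrite("pics/end.png",np.hstack([p["image"][:,:,::-1],cv2.resize(a["image"][100:330,140:310,::-1],(240,325)).copy() if 0 else cv2.resize(a["image"][100:400,140:311,::-1],(239,420))]))
D=(.172,.034,.010)
for n,q,cc in(("wrist",p,c),("side",a,ca),("scene",b,cb)):
    h=contour("spanner",q,proj(cc,[.513,.288,.01])[0],50)
    print(n,None if h is None else fitbox([(cc,cv2.convexHull(np.ascontiguousarray(h))[:,0])],(.513,.288,.004,-1),D,(0,1,3)))
    h=contour("mat",q,proj(cc,[.513,.288,.004])[0],50)
    print(" mat",None if h is None else fitbox([(cc,h)],(.513,.288,.0,-1),(.26,.14,.004),(0,1,3)))
    h=contour("offcut",q,proj(cc,[.5,-.05,.014])[0],30)
    print(" offcut",None if h is None else fitbox([(cc,h)],(.5,-.05,.005,9),(.12,.05,.018),(0,1,3)))
```

```text
wrist (array([ 0.51195282,  0.28682631,  0.004     , -3.25618976]), np.float64(4.320566807580056), [4.32])
 mat (array([ 0.51236146,  0.28937861,  0.        , -1.42131062]), np.float64(29.44097580130614), [29.44])
 offcut (array([ 4.98392344e-01, -4.81959145e-02,  5.00000000e-03,  9.85329794e+00]), np.float64(1.112723261123136), [1.11])
side (array([ 0.51338508,  0.28458339,  0.004     , -2.73163148]), np.float64(0.359914211226959), [0.36])
 mat (array([ 0.51140457,  0.28990679,  0.        , -0.24090225]), np.float64(2.2536500146956344), [2.25])
 offcut (array([ 4.98483503e-01, -5.26660434e-02,  5.00000000e-03,  1.01247625e+01]), np.float64(0.6590805860356034), [0.66])
scene (array([ 0.51229568,  0.28461415,  0.004     , -0.31616534]), np.float64(0.8353155269177515), [0.84])
 mat (array([ 0.51372032,  0.28617422,  0.        , -0.9533153 ]), np.float64(0.8595889400478828), [0.86])
 offcut (array([ 5.01251723e-01, -5.44026981e-02,  5.00000000e-03,  1.17599940e+01]), np.float64(0.8796963948366997), [0.88])
```

View pics/end.png

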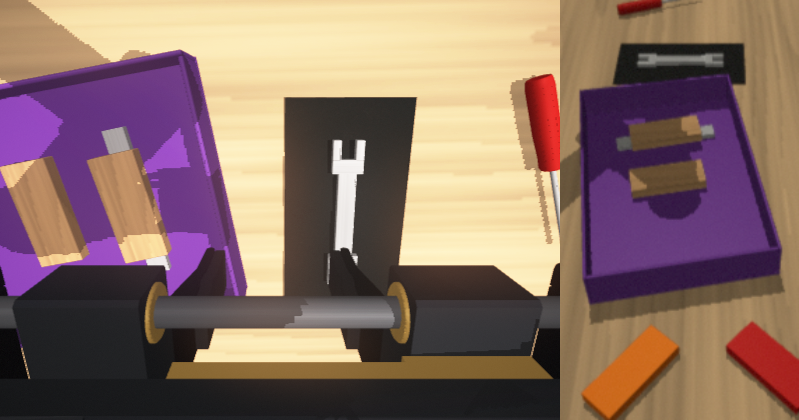

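The spanner lies along the mat, centred at wrist (347,215). The offcut lies flat in the bin, beside the untouched strip offcut. I'll check numerically how central the offcut is in the bin.

Run:
```python
from h import *
for n in ("scene","side"):
    p,c=cap(n)
    # purple mask by colour
    hsv=cv2.cvtColor(p["image"],cv2.COLOR_RGB2HSV);m=cv2.inRange(hsv,(125,80,20),(150,255,255))
    m=cv2.morphologyEx(m,cv2.MORPH_OPEN,np.ones((3,3)))
    h=cv2.convexHull(max(cv2.findContours(m,0,1)[0],key=cv2.contourArea))
    mm=np.zeros_like(m);cv2.drawContours(mm,[h],-1,255,-1);h=max(cv2.findContours(mm,0,1)[0],key=cv2.contourArea)[:,0]
    print(n,"bin",fitbox([(c,h[::6])],(.503,-.05,0,9),(.27,.41,.06),(0,1,3)))
    for nm,x in (("moved",(.499,-.051,.005,10)),("strip",(.485,.05,.015,10))):
        h=contour("offcut",p,proj(c,[x[0],x[1],x[2]+.01])[0],20)
        print(nm,None if h is None else fitbox([(c,h)],x,(.12,.05,.018),(0,1,3)))
```

```text
scene bin (array([ 0.50412995, -0.05600584,  0.        ,  8.57693965]), np.float64(2.5312940960024406), [2.53])
moved (array([ 4.99972695e-01, -5.42562177e-02,  5.00000000e-03,  1.01705643e+01]), np.float64(0.8149378668424204), [0.81])
strip None
side bin (array([ 0.50254203, -0.05220833,  0.        ,  8.73172842]), np.float64(0.5223473450554845), [0.52])
moved (array([ 4.98542176e-01, -5.22265999e-02,  5.00000000e-03,  1.00117718e+01]), np.float64(0.7917292074819912), [0.79])
strip None
```

Within each camera view the offcut sits within 5 mm of the bin's centre, so I hand in.

```bash
python3 -c "
from station import r,job
s=r.sense();print(s['time_s'],s['wrist_force'],s['tcp_pos']);print(job.finish_job())"
```

```text
19.1 [ 0.56126986 -0.9310189   0.55679173] [0.46622621 0.21394008 0.24982378]
the job is handed in; nothing more can be done
None
```

I lifted the offcut off the spanner (the one with U jaws showing, at the −y end) and set it flat in the middle of the bin. I then laid the spanner along the mat, lowering both until contact before opening the gripper. The job was handed in at 19.1 s with the arm clear; `finish_job` reports no verdict.

**Offcut:** the last fits put it within 5 mm of the bin's centre in both fixed views, turned about 1.5° from the bin's axes.

**Spanner:** the last fits put it within about 5 mm of the mat's centre in the scene and side views.

**Forces:** wrist readings showed contacts of at most about 5 N at both set-downs.

**Checks that disagreed or failed:**
- The spanner's angle to the mat came out between about 0.6° and 2.5°, depending on the view.
- The last wrist-camera fits of the spanner and mat were unusable because the gripper hid part of them.
- The strip's offcut could not be fitted in that last check; in the picture it looks undisturbed.

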